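# Lock a clevis pin with its spring cotter

### The arm

A 6-joint arm with a two-finger parallel gripper is mounted at the origin on a cart in front of the work surface, level with it; the furniture and walls round the work are solid. World frame = base frame: x ahead of the robot, y to its left, z up, the work surface at z = 0. Lengths are in m, angles in rad, forces in N, time in s.
With the tool pointing down it reaches from about 0.2 to 0.875 m from the base axis. Payload 3.4 kg.
Tool frame: the origin (TCP) lies between the finger pads; the fingertips stand 25 mm ahead of it and the grasp point (between the pads) lies 6 mm ahead of it (r.nose_length is the z of the fingertips in the tool frame, in m); z points along the fingers, y is the line along which they close (so a half turn about z gives the same grasp; the last joint's range is limited). The gripper opens to 94 mm and grips with 3 to 60 N. Pads are 16 mm wide; open, the fingers measure 119 mm over their backs; the gripper's body (75 mm by 177 mm) begins 78 mm behind the grasp point.
Start: joints at [1.2, 0.276, 1.505, -0, 1.361, -0.121], TCP at [0.142, 0.557, 0.23] pointing down, gripper open.
Joint ranges: [-2.89, 2.89], [-0.75, 2.08], [0.22, 2.7], [-1.18, 4.32], [0.11, 2.71], [-2.7, 2.7]. Speed limits (rad/s): [2.57, 2.57, 3.14, 3.14, 3.14, 3.14].

### API

Orientations are given as a unit quaternion [w, x, y, z].
In Python, from plant import r, gripper_to, inverse_kinematics, vision, models, telemetry gives the robot as it stands. Calls block until the motion is done:
- r.move_to(position, orientation): joint-space move of the TCP to a pose.
- r.move_l(position, rot=None, vel=0.15, guard=None): straight line of the TCP; rot=None keeps the orientation; vel is the mean speed in m/s. With guard (N) it stops when the force on the tool has changed by that much, and returns True; else False.
- r.movej(angles): joint-space move.
- gripper_to(opening, f_grip=None): finger opening in m; f_grip is the grip in N (None keeps the last); returns when the fingers have stopped.
- r.hold(seconds).
- inverse_kinematics(position, orientation): joint angles nearest the present ones, or None.
- vision.snapshot(name): name is "scene" or "top" or "wrist"; returns the picture (420x560x3 uint8, red, green, blue); there is no depth.
- vision.get_calibration(name): a dict with "fx", "fy", "cx", "cy" (pixels), "position" and "orientation" of the camera in the world. Camera axes: x right, y down, z forward; pixel columns grow to the right and rows downward; lengths in m; the calibration is good to about 2 mm. A picture is of the moment at which its call begins: read the wrist's pose just before it. get_calibration takes no time and is no camera call; for the wrist camera it gives the pose at the moment of the call.
A pose or a line that the arm cannot do raises r.PlanningError and nothing moves.
- r.sign_off(): hands the job in; it is judged then, once.
Trained networks look in the newest picture that a camera, given by its name, has taken for a name from the list of things; names that differ only in an ending like _2 or _b are one class to them, and where a whole thing is asked for, a point or a joint stands for the part that bears it (a point fixed in the world has none). Each returns a list of dicts, best first, with "score" (0 to 1); they miss things now and then, are a little off and sometimes report something else, mostly with a low value. They report only what shows in the picture. A call takes as long as a camera call. They do not tell look-alikes from the thing itself.
- models.boxes_of(thing, camera): "at" ([x, y, z] in m, in world coordinates, good to about 4 mm: the middle of the surface that is visible of it).
- models.regions_of(thing, camera): "pixels" (420x560 bool, what is visible of it).
- models.mark_of(thing, camera): "at" ([x, y, z] in m, in world coordinates, good to about 4 mm: a listed point, or the origin of a listed thing).
Readings, each from a call of its own:
- telemetry.current_t(): time.
- telemetry.current_joints(): joint angles.
- telemetry.current_dq(): joint speeds.
- telemetry.current_joint_efforts(): joint torques, N m.
- telemetry.current_ee_pos(): TCP position.
- telemetry.current_tool_rot(): TCP orientation.
- telemetry.current_wrist_force(): force on the tool from outside, world axes, zero at the start.
- telemetry.current_torque(): the same for the moment, N m.
- telemetry.current_opening(): finger opening in m.
- telemetry.current_finger_force(): force on a finger pad.
Only numpy, scipy, OpenCV 4.12 (cv2) and the standard library are available. Lean on these libraries where they do the work, as an engineer would, in place of code of your own. Each camera call takes 0.05 s, during which the arm holds its last target. There are 200 camera calls.

### The job

Push the half-drawn clevis pin home in its yoke, head against the cheek, so that the cross hole in its tail comes clear. Then take the spring cotter from its rack and find the cross hole, which may stand turned to one side, swing it upright with the tip of the clip's straight leg and push the leg down through it until the spring leg snaps round the pin and the grip sits down on the pin, then let go. Feel your way and work gently: never press on the pin with more than about 3 kg (30 N) of push. Leave the other things on the bench where they are.

Things in the scene. Friction and masses are not known exactly. Their poses are not given: they have to be found in the camera images.
- yoke: Dark steel clevis yoke fixed to the table: foot 90 (x) x 78 (y) x 8 mm; two upright cheeks 40 mm wide, outer faces 30 mm either side of the middle, tops 80 mm high; a rod eye between them, its rod along +x to x = 83 mm. Origin: on the table, midway between the cheeks. The pin's axis lies along the yoke's y, 62 mm above the table, head on the +y side, tail on the -y side.
- pin (a joint): How far the round steel clevis pin (24 mm diameter) is still drawn out, in m: 0 = home (head against the +y cheek), positive = drawn out towards the yoke's +y; it starts 20 to 34 mm out. It slides stiffly (about 4 N) until the head stops dead. NOT measured: the pin also stands turned about its own axis by up to 0.7 rad either way.
- pin_top (a point): Top of the pin above the cross hole (12 mm above cross_hole), yoke's axes. It does not follow the pin's unmeasured turn: the hole's mouth lies here only if the pin stands upright, else up to 7 mm to +x or -x of it and 1 to 4 mm lower; the tip drops in only within about 1.5 mm. Find it by feel or sight. The pin turns against about 5 N at the mouth: moving a tip caught a few mm deep sideways to this point swings the hole upright.
- pin_head (a point): Centre of the outer flat face of the pin's head, a disc 34 mm across and 10 mm thick. Its axes are the yoke's: push this face along -y. When home it lies 40 mm in +y from the yoke's middle.
- cross_hole (a point): Middle of the cross hole in the pin's tail, on the pin's axis; slides with the pin, has the yoke's axes. The hole runs right through, 9.2 mm wide, its edges nearly sharp, in a shallow groove; the tail ends 13 mm beyond it in -y. The pin's top is 12 mm above this point. With the pin home it stands 16 mm clear of the -y cheek; until then it is hidden in the cheek.
- rack: Aluminium clip rack fixed to the table, 80 x 70 mm, its flat slotted top 52 mm above the table. Origin: on the table, below the clip's straight leg. The clip hangs upright in the slot by its grip, turned like the rack to within about 0.1 rad; lift it straight up by 60 mm to clear the slot.
- clip: Spring cotter (hair pin) of steel wire with a ribbed grey grip and a wire eye on top, 110 mm long, about 60 g. Origin: flat tip of the straight leg, bevelled to 5 mm; z runs up the leg (7 mm thick) to the grip; the bowed spring leg hangs on its -x side. The clip's y must lie along the pin's axis so that the spring leg passes beside the pin; either side of the pin will do.
- clip_grip (a point): Middle of the part of the clip's grip to hold, 77 mm above the leg's tip, 33 mm above the grip's underside, 6 mm to the -x side of the straight leg; axes of the clip. The grip is a block 26 mm along x (x = -19 to +7 mm from the leg), 16 mm along y, 48 mm high (44 to 92 mm above the tip), the eye 18 mm higher.
- clip_seat (a point): Centre of the straight leg where it leaves the grip's underside, 44 mm above the leg's tip; axes of the clip. Fully home it lies 12 mm above the cross hole's middle, and the grip's underside stops dead on the pin's top.
- spring_leg (a joint): Spread of the 5 mm wire spring leg, rad: 0 relaxed, about 0.1 riding over the pin's side, under 0.05 once snapped over and home. Its waist is 9 mm from the straight leg's axis, 23 mm above the tip; foot and bow stand 17 mm out. It rides over the pin in the last 18 mm of the way down, needing about 3 to 10 N of push, then snaps in and pulls down by up to 8 N; press on until the grip meets the pin.
- black_screwdriver: Bystander: black-handled screwdriver, 168 mm long, lying flat. Origin: middle of its underside.
- folded_abrasive: Bystander: small folded sheet of grey abrasive, 30 x 40 x 25 mm. Origin: middle of its underside.
- wagon_part: Bystander: black moulded wagon part, 26 x 50 x 23 mm. Origin: middle of its underside.
- white_cap_jar: Bystander: 37 mm jar with a white screw cap, 78 mm high. Origin: middle of its underside.
- small_tin: Bystander: small paint tin, 34 mm across, 36 mm high. Origin: middle of its underside.
- side_cutters: Bystander: side cutters with blue grips, 157 mm long, lying flat. Origin: middle of its underside.
Things that resemble listed ones, but are neither listed nor needed, are in the scene too. There is more than one size of the yoke; the job needs the smaller.

How it is judged:
By the outcome, as a careful person would: the job done as asked, in the order asked, and still so for the second after the job is handed in, with the robot touching nothing.
It also fails if it takes over 72 s, if anything falls off the work surface, if the arm or the gripper's body presses on something with over 40 N, if the wrist force passes 120 N, or if a joint passes its speed limit or range.

## Working session

There is one attempt and no reset: what is moved stays moved. The work goes in short steps, each a Python script; the robot and the scene stay as the last script left them, time stands still between calls to the robot, and variables do not carry over. Pictures are saved under pics/ and viewed, at most 10 in all, crops included, and the job is handed in when it is done.

```bash
mkdir -p pics; ls; cat > h.py <<'E'
import numpy as np, cv2
from plant import r, gripper_to, inverse_kinematics, vision, models, telemetry as t
from scipy.spatial.transform import Rotation as R
def save(n,img): cv2.imwrite(f'pics/{n}.png',cv2.cvtColor(img,cv2.COLOR_RGB2BGR))
def q(rot): x=rot.as_quat(); return [x[3],x[0],x[1],x[2]]
def cam(n):
    c=vision.get_calibration(n); o=c['orientation']
    return c,R.from_quat([o[1],o[2],o[3],o[0]]).as_matrix(),np.array(c['position'])
def ray(n,u,v,z,C=None):
    c,M,p=C or cam(n); d=M@np.array([(u-c['cx'])/c['fx'],(v-c['cy'])/c['fy'],1]); return p+d*(z-p[2])/d[2]
def proj(n,P,C=None):
    c,M,p=C or cam(n); d=M.T@(np.array(P)-p); return np.array([c['fx']*d[0]/d[2]+c['cx'],c['fy']*d[1]/d[2]+c['cy']])
E
python3 - <<'E'
from h import *
a=vision.snapshot('scene');b=vision.snapshot('top')
save('a',a); save('b',b)
for n in ['scene','top']:
    c,M,p=cam(n); print(n,p,M[:,2],c['fx'])
    for th in ['yoke','pin_head','pin_top','cross_hole','rack','clip','clip_grip','clip_seat']:
        print(th,[(np.round(d['at'],3).tolist(),round(d['score'],2)) for d in models.mark_of(th,n)])
print(t.current_t())
E
```

```text
pics
scene [ 0.09682796 -0.13853614  0.66230861] [ 0.53100092  0.47763537 -0.69993034] 391.949680488245
yoke [([0.446, 0.568, 0.001], 0.78), ([0.494, 0.007, -0.004], 0.66), ([0.494, -0.01, 0.071], 0.59), ([0.489, 0.279, 0.007], 0.23)]
pin_head [([0.434, 0.617, 0.082], 0.9), ([0.481, 0.079, 0.064], 0.81)]
pin_top [([0.452, 0.499, 0.104], 0.69), ([0.494, -0.012, 0.074], 0.63)]
cross_hole [([0.454, 0.5, 0.086], 0.88), ([0.488, -0.012, 0.06], 0.74)]
rack [([0.491, 0.285, -0.003], 0.58)]
clip [([0.489, 0.281, 0.008], 0.58)]
clip_grip [([0.484, 0.284, 0.088], 0.67)]
clip_seat [([0.492, 0.283, 0.056], 0.6)]
top [0.42790056 0.26599998 0.96111572] [ 0.12833905  0.00686572 -0.99170659] 411.59161514991575
yoke [([0.49, 0.001, -0.003], 0.78), ([0.442, 0.562, 0.002], 0.73)]
pin_head [([0.48, 0.074, 0.059], 0.83), ([0.437, 0.619, 0.088], 0.68)]
pin_top [([0.45, 0.497, 0.103], 0.55)]
cross_hole [([0.687, 0.14, -0.001], 0.46), ([0.487, 0.28, 0.013], 0.36)]
rack [([0.493, 0.285, -0.001], 0.97), ([0.492, 0.001, -0.004], 0.48)]
clip [([0.489, 0.285, 0.011], 0.41)]
clip_grip [([0.613, 0.166, 0.004], 0.74), ([0.487, 0.286, 0.081], 0.42)]
clip_seat [([0.495, 0.282, 0.051], 0.43)]
0.9
```

View pics/a.png

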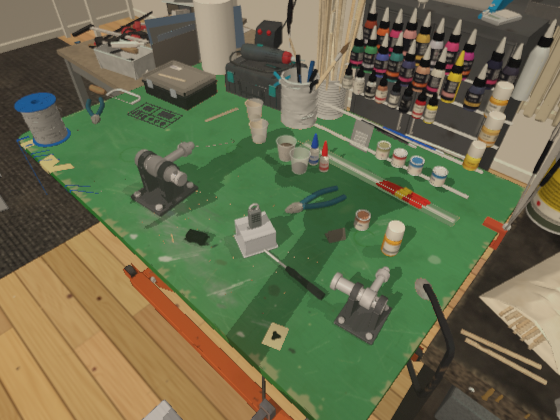

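View pics/b.png

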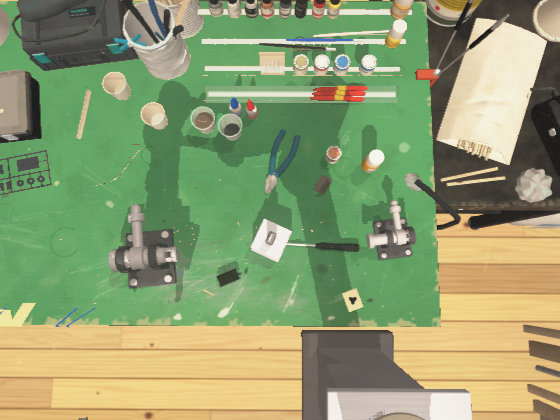

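The small yoke, rod up, is at top-view px (392,240), i.e. (0.49, 0.00), with its pin head on the +y side. The big yoke at px (145,255) is the decoy. The rack with the clip is at px (270,240), turned. Next I look at both from close by.

```bash
cat >> h.py <<'E'
def down(yaw):
    c,s=np.cos(yaw),np.sin(yaw)
    return q(R.from_matrix(np.array([[c,s,0],[s,-c,0],[0,0,-1]])))
E
python3 - <<'E'
from h import *
print(t.current_tool_rot()); c,M,p=cam('wrist'); print('cam rel',p-t.current_ee_pos(),M[:,2],c['fx'])
ims=[]
# reuse start yaw
o=t.current_tool_rot(); Rm=R.from_quat([o[1],o[2],o[3],o[0]]).as_matrix(); print(Rm.round(3))
for nm,P,ths in [('rack',(0.43,0.285,0.24),['rack','clip','clip_grip','clip_seat']),('yoke',(0.42,0.02,0.24),['yoke','pin_head','pin_top'])]:
    r.move_to(P,down(0)); im=vision.snapshot('wrist'); C=cam('wrist'); print(C[2],C[1].round(3).tolist(),C[0]['fx'])
    ims.append(im)
    for th in ths: print(th,[(np.round(d['at'],3).tolist(),round(d['score'],2)) for d in models.mark_of(th,'wrist')])
save('c',cv2.resize(np.hstack(ims),(800,300))); save('rk',ims[0]); save('yk',ims[1])
print(t.current_t(),t.current_joints())
E
```

```text
[1.10305937e-05 1.24591676e-01 9.92208098e-01 5.93516069e-05]
cam rel [-0.0667343   0.01671025  0.15418854] [ 0.23369352 -0.05854591 -0.97054609] 305.1873835826834
[[-0.969  0.247  0.   ]
 [ 0.247  0.969  0.   ]
 [-0.     0.    -1.   ]]
[0.50005021 0.28502005 0.39418043] [[0.0, -0.971, -0.241], [-1.0, -0.001, 0.001], [-0.001, 0.241, -0.971]] 305.1873835826834
rack [([0.488, 0.286, -0.001], 0.59)]
clip [([0.491, 0.286, 0.007], 0.56)]
clip_grip [([0.486, 0.287, 0.087], 0.78), ([0.474, 0.165, 0.0], 0.66)]
clip_seat [([0.477, 0.167, -0.001], 0.38)]
[0.4906137  0.02037805 0.39430288] [[0.0, -0.971, -0.24], [-1.0, -0.001, 0.002], [-0.002, 0.24, -0.971]] 305.1873835826834
yoke [([0.49, 0.005, -0.001], 0.77)]
pin_head [([0.484, 0.078, 0.063], 0.91)]
pin_top [([0.492, -0.005, 0.076], 0.66)]
4.2417 [-1.16072430e-01  3.37047372e-02  1.78240840e+00  2.39838212e-04
  1.32552727e+00  1.45279913e+00]
```

View pics/c.png

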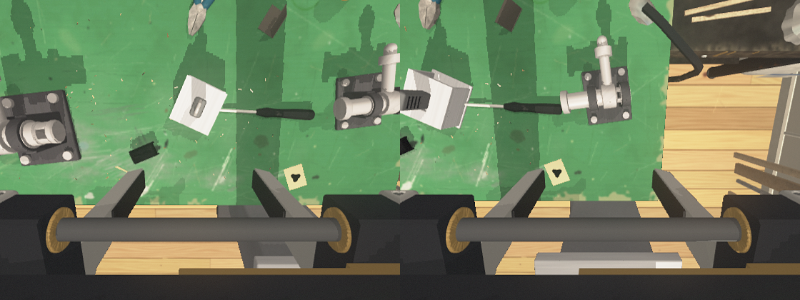

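```bash
python3 - <<'E'
import cv2,numpy as np
a=cv2.imread('pics/rk.png')[90:200,215:335]; b=cv2.imread('pics/yk.png')[80:190,215:335]
cv2.imwrite('pics/d.png',np.hstack([cv2.resize(x,(400,367),interpolation=cv2.INTER_CUBIC) for x in(a,b)]))
E
```

```text
(no output)
```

View pics/d.png

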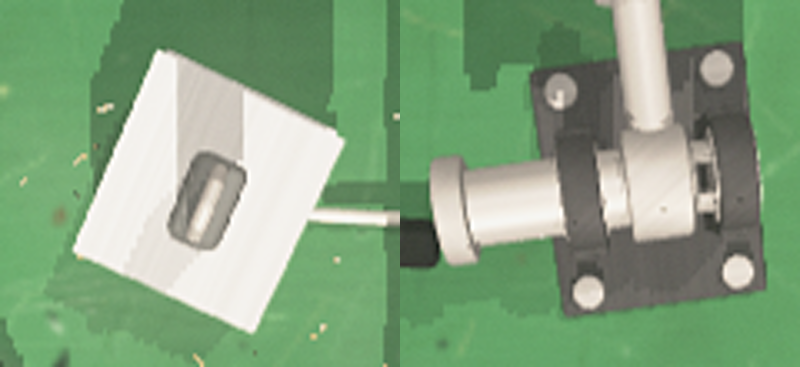

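```bash
python3 - <<'E'
from h import *
C=cam('wrist')
px=lambda L,oy,ox=215,o=0:[((u-o)/3.333+ox-.35,v/3.333+oy-.35) for u,v in L]
P=np.array([ray('wrist',u,v,0.008,C) for u,v in px([(530,72),(742,40),(766,290),(566,318)],80,215,400)])
print('yoke',P.round(4).tolist(),P.mean(0))
e=lambda a,b:(b-a)
print([round(x,3) for x in [np.arctan2(*(P[0]-P[3])[[1,0]]),np.arctan2(*(P[1]-P[2])[[1,0]]),np.arctan2(-(P[0]-P[1])[0],(P[0]-P[1])[1]),np.arctan2(-(P[3]-P[2])[0],(P[3]-P[2])[1])]],[np.linalg.norm(P[i]-P[i-1]).round(4) for i in range(4)])
C2=(C[0],C[1],C[2]+np.array([0.50005021,0.28502005,0.39418043])-np.array([0.4906137,0.02037805,0.39430288]))
Q=np.array([ray('wrist',u,v,0.052,C2) for u,v in px([(163,48),(343,140),(253,332),(75,252)],90)])
print('rack',Q.round(4).tolist(),Q.mean(0))
print([round(x,3) for x in [np.arctan2(*(Q[0]-Q[3])[[1,0]]),np.arctan2(*(Q[1]-Q[2])[[1,0]]),np.arctan2(-(Q[0]-Q[1])[0],(Q[0]-Q[1])[1]),np.arctan2(-(Q[3]-Q[2])[0],(Q[3]-Q[2])[1])]],[np.linalg.norm(Q[i]-Q[i-1]).round(4) for i in range(4)])
for z in (0,.05,.1,.15,.2,.25): print(z,ray('top',412,181,z)[:2].round(3),ray('scene',422,287,z)[:2].round(3),ray('wrist',336,7,z,C)[:2].round(3))
E
```

```text
yoke [[0.5301, 0.0498, 0.008], [0.541, -0.0259, 0.008], [0.4524, -0.0379, 0.008], [0.4417, 0.0377, 0.008]] [0.49128607 0.00594596 0.008     ]
[np.float64(0.136), np.float64(0.134), np.float64(0.142), np.float64(0.14)] [np.float64(0.0893), np.float64(0.0766), np.float64(0.0894), np.float64(0.0763)]
rack [[0.5322, 0.3007, 0.052], [0.5039, 0.2424, 0.052], [0.4406, 0.271, 0.052], [0.4676, 0.3307, 0.052]] [0.48608856 0.28618082 0.052     ]
[np.float64(-0.435), np.float64(-0.424), np.float64(-0.452), np.float64(-0.424)] [np.float64(0.0713), np.float64(0.0648), np.float64(0.0694), np.float64(0.0656)]
0 [ 0.626 -0.047] [ 0.627 -0.045] [ 0.633 -0.045]
0.05 [ 0.616 -0.03 ] [ 0.587 -0.052] [ 0.615 -0.037]
0.1 [ 0.606 -0.014] [ 0.547 -0.059] [ 0.597 -0.029]
0.15 [0.595 0.002] [ 0.507 -0.066] [ 0.579 -0.02 ]
0.2 [0.585 0.018] [ 0.467 -0.073] [ 0.561 -0.012]
0.25 [0.575 0.035] [ 0.427 -0.08 ] [ 0.543 -0.004]
```

Yoke origin (0.4913, 0.0059), yaw 0.138, and the foot measures 89 × 76.5 mm against the listed 90 × 78. Rack yaw is −0.43, and the lamp head lies flat, clear of the work. Next I push the pin.

```bash
cat >> h.py <<'E'
Y0=np.array([0.4913,0.0059,0]); YW=0.138
def yk(x,y,z): return (Y0+R.from_euler('z',YW).apply([x,y,z])).tolist()
def toyk(p): return R.from_euler('z',-YW).apply(np.array(p)-Y0)
E
python3 - <<'E'
from h import *
print(toyk([0.484,0.078,0.063]))
gripper_to(0.0)
z=0.077
r.move_to(yk(0,0.115,0.13),down(YW)); r.move_l(yk(0,0.115,z),vel=0.1)
f0=np.array(t.current_wrist_force())
g=r.move_l(yk(0,0.046,z),vel=0.025,guard=13)
print(g,toyk(t.current_ee_pos()),np.array(t.current_wrist_force())-f0,t.current_opening())
r.move_l(yk(0,0.075,z),vel=0.15); r.move_l(yk(-0.0,0.075,0.14),vel=0.2)
gripper_to(0.05)
r.move_to(yk(-0.065,-0.046,0.13),down(YW)); 
im=vision.snapshot('wrist');C=cam('wrist');save('e0',im)
for th in ['pin_top','cross_hole','pin_head']: print(th,[(toyk(d['at']).round(4).tolist(),round(d['score'],2)) for d in models.mark_of(th,'wrist')])
c=proj('wrist',yk(0,-0.046,0.074),C); print(c)
u,v=c.astype(int); cr=im[max(v-50,0):v+50,max(u-60,0):u+60]; print(max(v-50,0),max(u-60,0))
save('e',cv2.resize(cr,None,fx=6,fy=6,interpolation=cv2.INTER_CUBIC)); print(t.current_t())
E
```

```text
[0.00268765 0.07241876 0.063     ]
True [-0.00036838  0.05241757  0.07674123] [8.02789585e-01 5.44821001e-04 6.61380872e-01] 0.0004270385541381747
pin_top [([-0.0002, -0.0419, 0.0761], 0.73)]
cross_hole [([0.003, -0.0457, 0.0603], 0.8)]
pin_head [([0.0016, 0.0405, 0.06], 0.7), ([-0.0006, -0.0006, -0.0011], 0.29)]
[277.90505283 144.94994425]
94 217
11.7667
```

View pics/e.png

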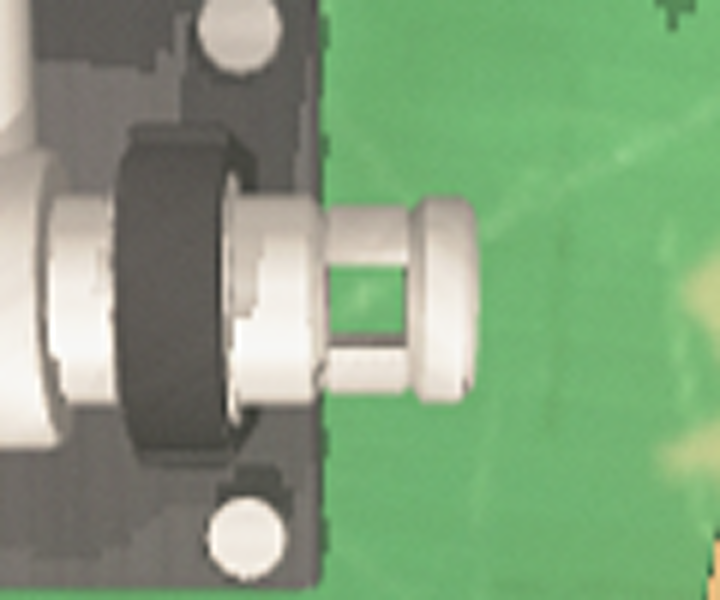

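```bash
python3 - <<'E'
from h import *
C=cam('wrist'); print('cam',toyk(C[2]))
f=lambda u,v,z: toyk(ray('wrist',217+u/6-.4,94+v/6-.4,z,C)).round(4)
for n,u,v,z in [('mouth c',367,304,.073),('mouth top',367,262,.073),('mouth bot',367,347,.073),('far bot',367,335,.051),('left',328,300,.073),('right',407,300,.073),('tail end',478,300,.062),('pin up',440,197,.062),('pin dn',440,403,.062),('cheek face',235,150,.08)]: print(n,f(u,v,z))
E
```

```text
cam [ 0.00605616 -0.04550561  0.28440741]
mouth c [ 0.0004 -0.0454  0.073 ]
mouth top [ 0.005  -0.0454  0.073 ]
mouth bot [-0.0044 -0.0454  0.073 ]
far bot [-0.004  -0.0453  0.051 ]
left [ 0.0008 -0.041   0.073 ]
right [ 0.0008 -0.0499  0.073 ]
tail end [ 0.0006 -0.0585  0.062 ]
pin up [ 0.0123 -0.0539  0.062 ]
pin dn [-0.0115 -0.0541  0.062 ]
cheek face [ 0.0166 -0.0312  0.08  ]
```

The pin is home: the finger stopped at y' = 52.4 mm, less half the fingers, so the head is at 40 mm. The crop shows the hole clean through, mouth centre at crop px (367,304) → yoke (0.4, −45.4) mm, so it stands practically upright. Next I fetch the clip.

```bash
python3 - <<'E'
from h import *
a=-0.434; G=np.array([0.486,0.286])
r.move_l(yk(-0.065,-0.046,0.2),vel=0.25)
gripper_to(0.06)
r.move_to([*G,0.17],down(a+np.pi/2)); r.move_l([*G,0.091],vel=0.1)
gripper_to(0.0,45); print('open',t.current_opening(),t.current_finger_force(),t.current_wrist_force())
r.move_l([*G,0.17],vel=0.1)
r.hold(0.2)
print(t.current_opening(),t.current_wrist_force(),t.current_torque())
im=vision.snapshot('wrist');C=cam('wrist');save('f0',im)
p=np.array(t.current_ee_pos()); A=R.from_euler('z',-a)
for th in ['clip','clip_grip','clip_seat']: print(th,[(A.apply(np.array(d['at'])-p).round(4).tolist(),round(d['score'],2)) for d in models.mark_of(th,'wrist')])
tip=p+R.from_euler('z',a).apply([0.006,0,-0.083]); print('tip px',proj('wrist',tip,C))
u,v=proj('wrist',tip,C).astype(int); print(u,v); cr=im[v-60:v+90,u-70:u+70]; save('f',cv2.resize(cr,None,fx=4,fy=4,interpolation=cv2.INTER_CUBIC)); print(cr.shape,t.current_t())
E
```

```text
open 0.025752284573370355 44.999629855155945 [-0.93180183 -1.24424923  0.97036999]
0.02575091131193393 [-0.01291409  0.18027116 -0.66667956] [-0.02051992  0.10195953 -0.02203714]
clip [([0.002, -0.0006, -0.0844], 0.72)]
clip_grip [([0.0017, -0.0014, -0.0078], 0.94)]
clip_seat [([0.0073, -0.0035, -0.0387], 0.92)]
tip px [284.2010199  223.91315971]
284 223
(150, 140, 3) 16.7917
```

View pics/f.png

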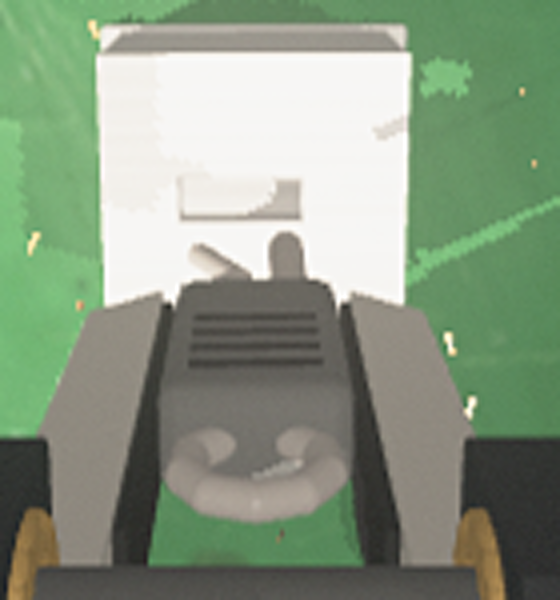

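The clip is held: the opening is 25.8 mm against its 26 mm width, and the leg tip shows at crop px (287,235), within about 1 mm of nominal. Next I hover over the hole and check.

```bash
cat >> h.py <<'E'
TX=0.0065
def tcp(x,y,ztip): return yk(x-TX,y,ztip+0.083)   # TCP putting leg tip at yoke x,y,z
E
python3 - <<'E'
from h import *
C0=None
r.move_to(tcp(0.0004,-0.0455,0.14),down(YW+np.pi/2)); r.move_l(tcp(0.0004,-0.0455,0.084),vel=0.1)
r.hold(0.15)
im=vision.snapshot('wrist');C=cam('wrist');save('g0',im)
print(toyk(t.current_ee_pos()),'f',t.current_wrist_force())
print('tip',proj('wrist',yk(0.0004,-0.0455,0.084),C),'hole',proj('wrist',yk(0.0004,-0.0455,0.073),C), 'gripbot',proj('wrist',yk(0.0004-TX,-0.0375,0.128),C))
u,v=proj('wrist',yk(0.0004,-0.0455,0.084),C).astype(int); print(u,v)
save('g',cv2.resize(im[v-50:v+45,u-60:u+60],None,fx=6,fy=6,interpolation=cv2.INTER_CUBIC)); print(t.current_t())
for th in ['clip','pin_top','cross_hole']: print(th,[(toyk(d['at']).round(4).tolist(),round(d['score'],2)) for d in models.mark_of(th,'wrist')])
E
```

```text
[-0.00558519 -0.04564816  0.16773245] f [ 0.01947958 -1.495832   -0.8433818 ]
tip [283.97490639 222.94371273] hole [283.68576956 219.3207696 ] gripbot [275.7180214  229.83093793]
283 222
18.95
clip [([-0.0001, -0.0447, 0.0857], 0.86)]
pin_top [([-0.0023, -0.0457, 0.0744], 0.88)]
cross_hole [([0.0036, -0.0435, 0.0598], 0.96)]
```

View pics/g.png

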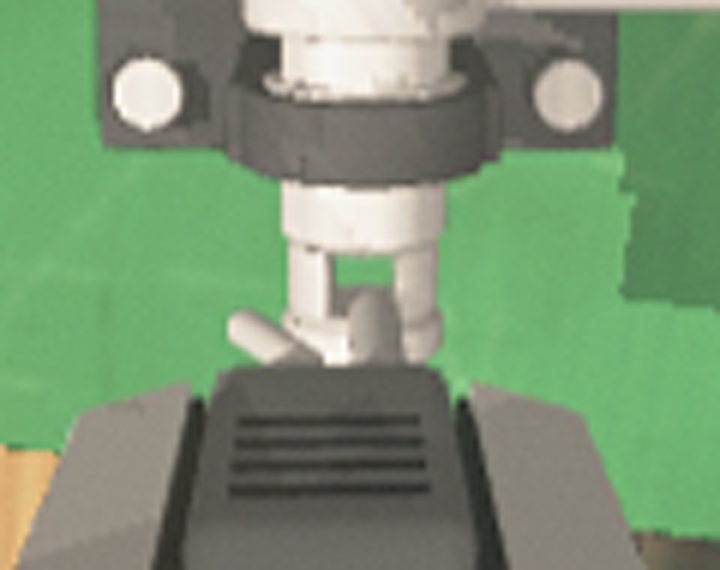

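The tip (crop px 372,288) sits about 0.9 mm to +x of the hole's centre (px 363) and matches in y. I correct for that and feel downward.

```bash
python3 - <<'E'
from h import *
x,y=-0.0005,-0.0455
r.move_l(tcp(x,y,0.082),vel=0.05); f0=np.array(t.current_wrist_force())
g=r.move_l(tcp(x,y,0.056),vel=0.02,guard=5)
p=toyk(t.current_ee_pos()); print(g,p,'tipz',p[2]-.083,R.from_euler('z',-YW).apply(np.array(t.current_wrist_force())-f0),t.current_torque(),t.current_t())
if not g:
    r.hold(.1); print(R.from_euler('z',-YW).apply(np.array(t.current_wrist_force())-f0))
    im=vision.snapshot('wrist'); save('h0',im)
E
```

```text
False [-0.00686832 -0.04553584  0.13914112] tipz 0.05614112018333402 [1.13205448 0.6248844  0.74518627] [-0.09293747  0.07170134  0.03934345] 20.8
[1.04482375 0.13684009 0.46277695]
```

```bash
python3 - <<'E'
from h import *
x,y=-0.0003,-0.0455
f0=np.array(t.current_wrist_force())
g=r.move_l(tcp(x,y,0.024),vel=0.015,guard=18)
p=toyk(t.current_ee_pos()); print(g,p,'tipz',p[2]-.083,R.from_euler('z',-YW).apply(np.array(t.current_wrist_force())-f0),t.current_opening(),t.current_t())
im=vision.snapshot('wrist'); save('i0',im); s=vision.snapshot('scene'); 
for th in ['clip_seat','pin_top']: print(th,[(toyk(d['at']).round(4).tolist(),round(d['score'],2)) for d in models.mark_of(th,'wrist')])
u,v=proj('scene',yk(0,-0.04,0.07)).astype(int); print(u,v)
a=cv2.resize(s[v-55:v+55,u-50:u+50],(500,550),interpolation=cv2.INTER_CUBIC); save('i',a)
E
```

```text
True [-0.00716741 -0.04531956  0.11255977] tipz 0.029559771006115648 [-0.1448612  -0.59692309  7.91300997] 0.02556735824657203 22.5833
clip_seat [([-0.0012, -0.0492, 0.0738], 0.78), ([0.1796, 0.0244, -0.0028], 0.4)]
pin_top [([-0.0007, -0.0392, 0.0773], 0.82), ([0.2131, 0.1067, 0.0013], 0.58)]
390 306
```

View pics/i.png

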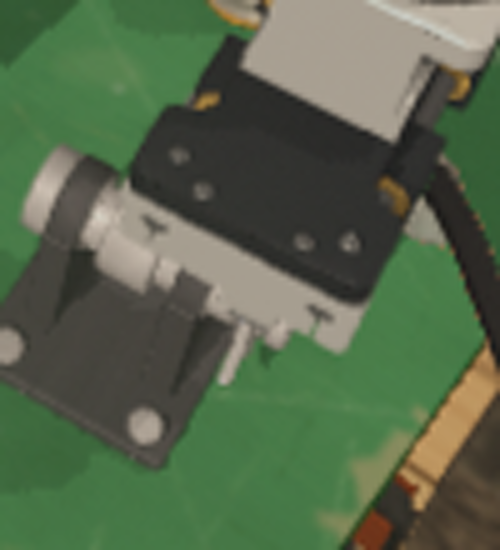

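The guard tripped with the tip at 29.6 mm (expected home 30 mm), and the leg shows below the pin. I let go, rise and inspect.

```bash
python3 - <<'E'
from h import *
p=np.array(t.current_ee_pos())
gripper_to(0.06); r.hold(.1)
r.move_l((p+[0,0,0.07]).tolist(),vel=0.08); r.move_l((p+[-0.06,0.12,0.16]).tolist(),vel=0.25)
r.hold(.2)
s=vision.snapshot('scene')
for th in ['clip_seat','clip','clip_grip','pin_head']: print(th,[(toyk(d['at']).round(4).tolist(),round(d['score'],2)) for d in models.mark_of(th,'scene')])
u,v=proj('scene',yk(0,-0.04,0.07)).astype(int)
save('j',cv2.resize(s[v-50:v+40,u-50:u+50],(600,540),interpolation=cv2.INTER_CUBIC)); print(t.current_t(),t.current_wrist_force())
E
```

```text
clip_seat [([0.0015, -0.0504, 0.078], 0.71), ([-0.003, -0.0457, 0.0286], 0.41), ([0.038, 0.2773, -0.0013], 0.38), ([-0.0017, -0.0463, 0.0734], 0.18)]
clip [([-0.0016, -0.048, 0.0292], 0.71)]
clip_grip [([-0.0085, -0.0477, 0.1067], 0.58)]
pin_head [([0.0318, 0.6111, 0.0831], 0.77), ([-0.0021, 0.0409, 0.063], 0.69), ([0.1463, 0.1418, -0.0038], 0.21)]
25.8833 [-0.19480412  0.8401543  -0.58483018]
```

View pics/j.png

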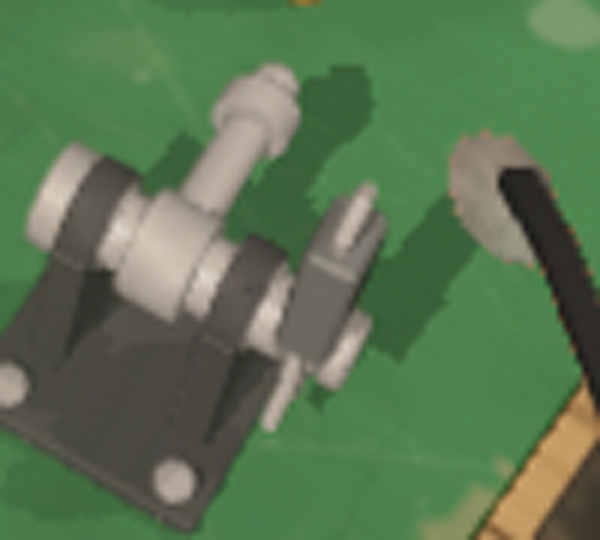

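The grip sits on the pin (px 330,320), the leg stands out below (px 280,400) and the head is against the cheek. The measured tip height is 29 mm. I hand in the job.

```bash
python3 -c "
from h import *
print(r.sign_off(),t.current_t())"
```

```text
the job is handed in; nothing more can be done
the job is handed in; nothing more can be done
```

The pin is home in the smaller yoke with its head against the cheek, and the spring cotter is through the cross hole with its grip down on the pin and released, handed in after about 26 s; the hole already stood upright, so no swing was needed, and I did not read the spring leg's snap directly.

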